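# Hook the round chalk dish back over the line

### The job

Someone left the little round wooden chalk dish out in the middle of the pool table. Pick up the two-pronged hook tool by its wooden handle, set its prongs down behind the round dish and drag it over the cloth towards you, until the whole dish is on this side of the white line; then stand the tool down flat on its handle on the cloth and let go. Do not lift or tip the dish, do not touch it with the gripper, and leave the square dish where it stands.

Things in the scene. Friction and masses are not known exactly. Their poses are not given: they have to be found in the camera images.
- hook_grip (a point): Hook tool, 0.22 kg, loose, prongs pointing away from the robot. Point: centre of its wooden handle, 90 (x) x 22 (y) x 36 mm tall, flat on the cloth; grip across y. From the handle's +x end a 7 mm rod rises to 44 mm above the handle's underside, runs to x = 150 mm and forks to y = +22 and -22 mm; two upright 7 mm prongs there reach down to 2 mm above underside level. Balances 20 mm ahead.
- round_dish_center (a point): Low ROUND open wooden dish to drag, loose, about 0.15 kg: 80 mm across, 26 mm tall, wall 5 mm, beyond the line. Point: on its axis, half-way up (13 mm). z up. It stands in a row across the table with the square dish and a dice cup 85 mm tall, in any order, at least 40 mm apart.
- square_dish_center (a point): Low SQUARE open wooden dish of the same wood, loose, 76 x 76 mm, 26 mm tall. This point is at its middle half-way up. Leave it alone.
- line: White line 12 mm wide, 900 mm long, painted flush on the cloth, running left-right (along y). Origin on its middle; its x points away from the robot, so this side of the line is its -x side.
There are look-alikes about, which are no part of the job. What is shaped like the part that bears hook_grip but turquoise or yellow is not meant.

How it is judged:
On the way, in this order (a step that is already met when the one before it is completed fails the run):
1. the hook tool is picked up off the cloth (height (world z) of hook_grip above 0.043 m), for 0.1 s.
2. its prongs are down behind the round dish, which is still beyond the line (height (world z) of hook_grip below 0.035 m and x of round_dish_center in the frame of hook_grip between 0.07 and 0.125 m and y of round_dish_center in the frame of hook_grip between -0.04 and 0.04 m and x of round_dish_center in the frame of line above 0 m), for 0.1 s.
At the end, for the whole second after the job is handed in: The round dish stands flat on the cloth (within 10 degrees), at rest, with all of it on the robot's side of the white line's middle (2 mm allowed); the hook tool stands released and at rest on the cloth on its handle's underside (within 10 degrees, 8 mm) (x of round_dish_center in the frame of line below -0.038 m and height (world z) of round_dish_center below 0.02 m and angle between each of round_dish_center, hook_grip's own z axis and vertical below 0.17 rad and linear speed of each of round_dish, hook below 0.02 m/s and height (world z) of hook_grip below 0.026 m); the robot touches nothing.
It fails at once if the round dish is lifted more than 20 mm or tipped over 30 degrees (height (world z) of round_dish_center above 0.033 m or angle between round_dish_center's own z axis and vertical above 0.52 rad).
It fails at once if the gripper or arm touches the round dish (contact force between any of the fingers, the arm and round_dish above 1 N).
It fails at once if the square dish is moved more than 20 mm (distance of square_dish_center from where it was at the start of the episode above 0.02 m).
It also fails if it takes over 45 s, if anything falls off the work surface, if the arm or the gripper's body presses on something with over 40 N, if the wrist force passes 120 N, or if a joint passes its speed limit or range.

### The arm

A 6-joint arm with a two-finger parallel gripper is mounted at the origin on the work surface. World frame = base frame: x ahead of the robot, y to its left, z up, the work surface at z = 0. Lengths are in m, angles in rad, forces in N, time in s.
With the tool pointing down it reaches from about 0.35 to 0.975 m from the base axis. Payload 4.9 kg.
Tool frame: the origin (TCP) lies on the front face of the gripper's body, between the roots of the fingers; the fingertips stand ctrl.tip_extent ahead of it and the grasp point (between the pads) lies 54 mm ahead of it (ctrl.tip_extent is the distance from the TCP to the fingertips, in m); z points along the fingers, y is the line along which they close (so a half turn about z gives the same grasp; the last joint's range is limited). The gripper opens to 85 mm and grips with 20 to 120 N. Pads are 22 mm wide; open, the fingers measure 114 mm over their backs; the gripper's body (76 mm by 85 mm) begins 54 mm behind the grasp point. The pads swing forward as they close: fully open they stand 13 mm farther back than shut.
Start: joints at [-1.226, 0.053, 1.613, -0, 1.476, -0.119], TCP at [0.28, -0.559, 0.304] pointing down, gripper open.
Joint ranges: [-3.01, 3.01], [-1.01, 2.22], [0.06, 2.58], [-1.02, 4.17], [0.09, 2.62], [-3.14, 3.14]. Speed limits (rad/s): [2.57, 2.57, 3.14, 3.14, 3.14, 3.14].

### API

Orientations are given as a rotation vector (axis times angle).
In Python, from station import ctrl gives the robot as it stands.
- The arm moves only by the tool apply_moves, never from a script. Its argument "rows" is one flat list of numbers, 6 for each row, row after row: the shift along the tool's x, y, z normalised to -1 to 1, where 1 is 0.6 m, then the turn, a rotation vector about the tool's x, y, z normalised to -1 to 1, where 1 is 90 degrees. A call has 1 to 20 rows; each row is the pose to reach, as a shift and turn from the pose commanded when the call began, along the tool's axes at that moment; what a row does not reach only later rows make up. A row lasts 1/10 s, in which the tool goes at most 50 mm and 8.59 degrees, less where a joint would pass 70% of its speed; a pose out of reach is approached as far as the arm can. A call with a number of a shift or a turn outside -1 to 1 is refused whole. A call with a gripper value outside its range is refused whole. "grip" is the opening, from 0 (shut) to 1 (fully open), set as the call begins (left out, the last holds). The fingers move at their own pace and stop on an object; "grip_force" is the grip in N (left out, the last holds). Time passes only in rows, so rows that repeat a pose let the fingers close. It gives the time, the measured TCP pose, the force, the opening and the grip force at its end, in the units of the state.
- ctrl.get_obs(): the state, without advancing time (a new reading comes with each control period).
- ctrl.get_image(name): name is "scene" or "top" or "wrist"; returns (picture, depth): 420x560x3 uint8, blue, green, red; 420x560 float32, m along the optical axis (not along the pixel's ray), 0 where there is no reading.
- ctrl.camera_model(name): a dict with "mtx" (3x3 intrinsics, pixels), "k1" (the pictures are not rectified: a ray, as slopes to the right and down, at radius r is drawn at 1 + k1 r^2 times it, then the intrinsics apply), "R" (3x3) and "t" (3): a world point X has camera coordinates R X + t; the wrist camera has in their place "tool_from_camera" (4x4, takes a point from camera to tool coordinates, whose origin is the TCP and whose axes are the flange's). Camera axes: x right, y down, z forward; pixel columns grow to the right and rows downward; lengths in m; the calibration is good to about 2 mm. A picture is of the moment at which its call begins: read the wrist's pose just before it. camera_model takes no time and is no camera call.
- ctrl.finish_job(): hands the job in; it is judged then, once.
The state is a dict: "t": time; "q": joint angles; "dq": joint speeds; "effort": joint torques, N m; "tool_pos": TCP position; "tool_rot": TCP orientation; "contact_force": force on the tool from outside, world axes, zero at the start; "wrist_torque": the same for the moment, N m; "opening": finger opening in m; "grip_force": force on a finger pad.
Only numpy, scipy, OpenCV 4.12 (cv2) and the standard library are available. Lean on these libraries where they do the work, as an engineer would, in place of code of your own. Each camera call takes 0.05 s, during which the arm holds its last target. There are 200 camera calls.

## Working session

There is one attempt and no reset: what is moved stays moved. The work goes in short steps, Python scripts to look and compute and a tool call to move; the robot and the scene stay as the last step left them, time stands still between calls to the robot, and variables do not carry over. Pictures are saved under pics/ and viewed, at most 10 in all, crops included, and the job is handed in when it is done.

Besides the shell and the picture viewer there is one more tool, called after "Call:" as a command line: name --argument value ..., lists and objects as JSON in quotes. apply_moves: Moves the arm, as the interface text tells. Its arguments: {"type":"object","properties":{"rows":{"type":"array","items":{"type":"number"}},"grip":{"type":"number"},"grip_force":{"type":"number"}},"required":["rows"]}

```bash
ls; mkdir -p pics; python3 - <<'E'
from station import ctrl
import cv2,numpy as np
for n in ("top","scene"):
    im,d=ctrl.get_image(n); cv2.imwrite(f"pics/{n}0.png",im); np.savez(f"{n}0.npz",im=im,d=d)
    print(ctrl.camera_model(n))
print(ctrl.get_obs(),ctrl.tip_extent)
E
```

```text
pics
{'mtx': array([[482.92141207,   0.        , 273.70080644],
       [  0.        , 482.92141207, 208.05748902],
       [  0.        ,   0.        ,   1.        ]]), 'k1': -0.016450114082453074, 'R': array([[ 0.00349678, -0.99996985,  0.00693318],
       [-0.99775201, -0.00395285, -0.06689777],
       [ 0.06692316, -0.00668367, -0.99773575]]), 't': array([0.05456484, 0.46640566, 1.5106318 ])}
{'mtx': array([[399.49954245,   0.        , 276.58978698],
       [  0.        , 399.49954245, 206.45982266],
       [  0.        ,   0.        ,   1.        ]]), 'k1': -0.014173344742455771, 'R': array([[ 0.47814959,  0.87811786,  0.01679283],
       [ 0.59354372, -0.30898302, -0.74312538],
       [-0.64736297,  0.36529237, -0.66894145]]), 't': array([-0.29334765, -0.23363939,  1.4309679 ])}
{'t': 0.1, 'q': array([-1.22599692e+00,  5.32682377e-02,  1.61418715e+00,  1.42052141e-05,
        1.47600168e+00, -1.18992261e-01]), 'dq': array([ 0.00252288, -0.00064102, -0.00229807,  0.00105296, -0.00065725,
       -0.00053509]), 'effort': array([-3.72502745e-04, -3.94902992e+01, -3.71364141e+01, -1.16494130e-04,
        3.92574730e-03, -4.86295676e-06]), 'tool_pos': array([ 0.27944587, -0.55855404,  0.30278165]), 'tool_rot': array([-3.05569585e+00, -7.21582120e-01,  3.07697579e-04]), 'contact_force': array([-1.18041224, -0.2927508 ,  0.40916524]), 'wrist_torque': array([ 0.03080927, -0.01005617,  0.00059425]), 'grip_force': 0.0, 'opening': 0.08545530400927065} 0.0726
```

View pics/top0.png

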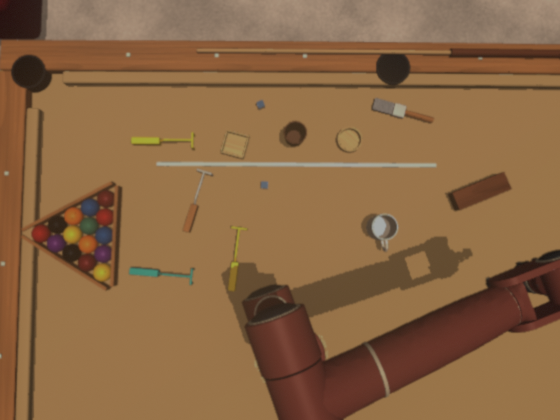

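View pics/scene0.png

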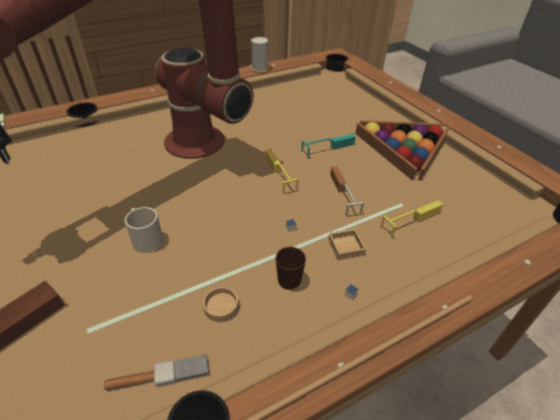

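The top view shows the hook with its wooden handle at about (190,217) and its prongs at (204,173). The round dish is at (348,140), the square dish at (235,145), the cup at (293,134), and the line along row 164. Next I'll turn these into positions.

```bash
cat > h.py <<'E'
import numpy as np,cv2
from station import ctrl
def ray(px,cm):
    K=cm["mtx"];k=cm["k1"]
    return cv2.undistortPoints(np.array(px,float).reshape(-1,1,2),K,np.array([k,0,0,0,0.])).reshape(-1,2)
def plane(px,z,cm,R=None,t=None):
    s=ray(px,cm);R=cm["R"] if R is None else R;t=cm["t"] if t is None else t
    c=-R.T@t; d=np.c_[s,np.ones(len(s))]@R
    return c+d*((z-c[2])/d[:,2])[:,None]
def comp(mask,box,n=1):
    x0,y0,x1,y1=box;m=np.zeros_like(mask);m[y0:y1,x0:x1]=mask[y0:y1,x0:x1]
    num,l,st,ce=cv2.connectedComponentsWithStats(m.astype(np.uint8))
    i=1+np.argsort(-st[1:,4])[:n]
    return [np.argwhere(l==j)[:,::-1] for j in i]
E
python3 - <<'E'
from h import *
f=np.load("top0.npz");im=f["im"];d=f["d"];cm=ctrl.camera_model("top")
c=np.vstack([cv2.resize(im[a:a+100,b:b+133],(798,600),interpolation=cv2.INTER_CUBIC)[:,:] for a,b in []]) if 0 else None
a=cv2.resize(im[120:240,150:250],None,fx=5,fy=5,interpolation=cv2.INTER_CUBIC)
b=cv2.resize(im[100:180,320:380],None,fx=5,fy=5,interpolation=cv2.INTER_CUBIC)
o=np.zeros((600,800,3),np.uint8);o[:,:500]=a;o[:400,500:]=b
cv2.imwrite("pics/c.png",o)
for n,p,z in [("handle",(190,217),.036),("prongs",(204,173),.044),("round",(348,140),.026),("sq",(235,145),.026),("cup",(293,134),.085),("line",[(157,164),(436,165),(296,164)],0)]:
    print(n,plane(p,z,cm))
# depth map heights of cloth check
for p in [(190,217),(348,140),(300,200)]: print(p,d[p[1],p[0]])
E
```

```text
handle [[0.43590216 0.31676767 0.036     ]]
prongs [[0.57284086 0.27393906 0.044     ]]
round [[ 0.6829073  -0.17868162  0.026     ]]
sq [[0.66504699 0.17957546 0.026     ]]
cup [[ 0.68808217 -0.00128557  0.085     ]]
line [[ 0.60748471  0.43129507  0.        ]
 [ 0.6084936  -0.466791    0.        ]
 [ 0.60940564 -0.01495915  0.        ]]
(190, 217) 1.5040367
(348, 140) 1.5462004
(300, 200) 1.5391743
```

View pics/c.png

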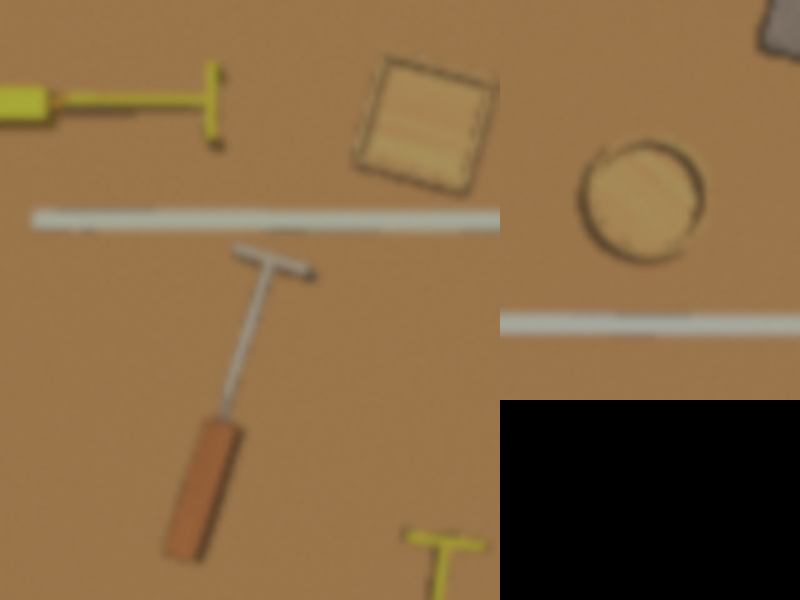

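```bash
cat >> h.py <<'E'
from scipy.spatial.transform import Rotation as Ro
def Rd(yaw):
    c,s=np.cos(yaw),np.sin(yaw); return np.array([[c,s,0],[s,-c,0],[0,0,-1.]])
def row(p,yaw,o=None):
    o=o or ctrl.get_obs(); R=Ro.from_rotvec(o["tool_rot"]).as_matrix()
    return np.r_[R.T@(np.array(p)-o["tool_pos"])/.6, Ro.from_matrix(R.T@Rd(yaw)).as_rotvec()/(np.pi/2)].round(4)
E
python3 - <<'E'
from h import *
cm=ctrl.camera_model("top")
print("mug",plane([(383,227),(396,227),(370,227)],.09,cm))
print(ctrl.camera_model("wrist"))
print(row([.5,-.1,.3],.1).tolist()); print(row([.44,.31,.26],-.295).tolist())
E
```

```text
mug [[ 0.40545365 -0.2718161   0.09      ]
 [ 0.40558615 -0.31102542  0.09      ]
 [ 0.40531991 -0.23264512  0.09      ]]
{'mtx': array([[365.0643169 ,   0.        , 279.33900385],
       [  0.        , 365.0643169 , 213.8319539 ],
       [  0.        ,   0.        ,   1.        ]]), 'k1': -0.09048248843881451, 'tool_from_camera': array([[-9.40492605e-04, -9.49234961e-01, -3.14566533e-01,
         8.08880148e-02],
       [ 9.99999398e-01, -7.14977133e-04, -8.32290535e-04,
        -7.60586009e-04],
       [ 5.65131396e-04, -3.14567127e-01,  9.49235062e-01,
        -6.94872453e-02],
       [ 0.00000000e+00,  0.00000000e+00,  0.00000000e+00,
         1.00000000e+00]])}
[0.6706, -0.5191, 0.0058, -0.0012, 0.0001, 0.2316]
[0.8869, -1.1748, 0.0737, -0.0012, 0.0003, 0.4831]
```

Call:
apply_moves --rows '[0.67,-0.52,0,0,0,0.23,0.67,-0.52,0,0,0,0.23,0.67,-0.52,0,0,0,0.23,0.67,-0.52,0,0,0,0.23,0.67,-0.52,0,0,0,0.23,0.67,-0.52,0,0,0,0.23,0.67,-0.52,0,0,0,0.23,0.67,-0.52,0,0,0,0.23,0.67,-0.52,0,0,0,0.23,0.67,-0.52,0,0,0,0.23,0.67,-0.52,0,0,0,0.23,0.67,-0.52,0,0,0,0.23]' --grip 1

```text
t: 1.3
tool_pos: [0.4997, -0.0988, 0.3034]
tool_rot: [-3.137, -0.166, 0.002]
contact_force: [0.3, -0.3, 0.6]
opening: 0.0854
grip_force: 0.0
```

```bash
python3 - <<'E'
from h import *
o=ctrl.get_obs();print(o["t"],o["tool_pos"],o["q"])
print(row([.44,.31,.26],-.295).tolist())
E
```

```text
1.3 [ 0.499703   -0.09875079  0.30337566] [-3.41154487e-01 -2.28022397e-01  1.87707555e+00 -3.46212924e-04
  1.49359934e+00  1.12385378e+00]
[-0.0269, -0.6879, 0.0724, 0.0, 0.0007, 0.2552]
```

Call:
apply_moves --rows '[-0.027,-0.688,0.072,0,0,0.255,-0.027,-0.688,0.072,0,0,0.255,-0.027,-0.688,0.072,0,0,0.255,-0.027,-0.688,0.072,0,0,0.255,-0.027,-0.688,0.072,0,0,0.255,-0.027,-0.688,0.072,0,0,0.255,-0.027,-0.688,0.072,0,0,0.255,-0.027,-0.688,0.072,0,0,0.255,-0.027,-0.688,0.072,0,0,0.255,-0.027,-0.688,0.072,0,0,0.255,-0.027,-0.688,0.072,0,0,0.255]'

```text
t: 2.4
tool_pos: [0.4417, 0.3076, 0.2603]
tool_rot: [3.105, -0.468, -0.0]
contact_force: [0.1, -0.7, -0.4]
opening: 0.0852
grip_force: 0.0
```

```bash
python3 - <<'E'
from h import *
o=ctrl.get_obs();print(o["t"],o["tool_pos"],o["q"],o["tool_rot"])
im,d=ctrl.get_image("wrist");cv2.imwrite("pics/w1.png",im);np.savez("w1.npz",im=im,d=d,p=o["tool_pos"],r=o["tool_rot"])
E
```

```text
2.4 [0.44170341 0.30764746 0.26029712] [ 4.70446454e-01 -1.23973194e-01  1.85866508e+00 -9.34196175e-04
  1.40793571e+00  2.34028347e+00] [ 3.10523983e+00 -4.67546474e-01 -4.81702996e-04]
```

View pics/w1.png

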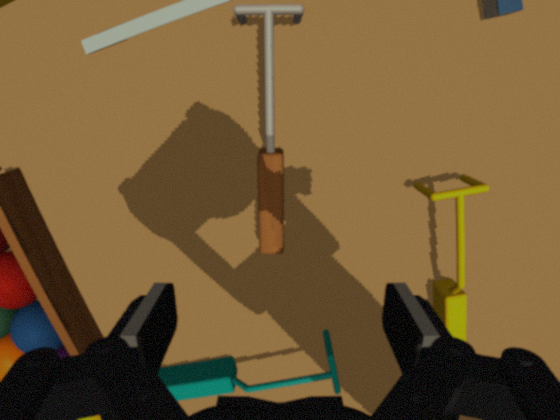

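```bash
python3 - <<'E'
from h import *
f=np.load("w1.npz");im=f["im"];cm=ctrl.camera_model("wrist");T=np.eye(4);T[:3,:3]=Ro.from_rotvec(f["r"]).as_matrix();T[:3,3]=f["p"]
W=np.linalg.inv(T@cm["tool_from_camera"])
hs=cv2.cvtColor(im,cv2.COLOR_BGR2HSV)
m=(hs[...,0]<11)&(hs[...,1]>130)&(hs[...,2]>40)
p=comp(m,(240,130,310,270))[0]; print(len(p),p.min(0),p.max(0))
P=plane(p,.036,cm,W[:3,:3],W[:3,3])[:,:2].astype(np.float32)
r=cv2.minAreaRect(P);print(r,cv2.boxPoints(r))
k=plane([(271,151),(271,252),(269,9),(236,9),(301,9)],.036,cm,W[:3,:3],W[:3,3]);print(k)
print(plane([(269,9),(236,9),(301,9)],.0405,cm,W[:3,:3],W[:3,3]))
E
```

```text
1 [277 150] [277 150]
((0.4776294231414795, 0.2990158200263977), (0.0, 0.0), 0.0) [[0.47762942 0.29901582]
 [0.47762942 0.29901582]
 [0.47762942 0.29901582]
 [0.47762942 0.29901582]]
[[0.47828834 0.30386401 0.036     ]
 [0.39382081 0.33063348 0.036     ]
 [0.5789378  0.27366727 0.036     ]
 [0.58627394 0.29677378 0.036     ]
 [0.57204325 0.25122462 0.036     ]]
[[0.57801512 0.27383422 0.0405    ]
 [0.5852389  0.29658678 0.0405    ]
 [0.57122619 0.25173533 0.0405    ]]
```

```bash
python3 - <<'E'
from h import *
print(row([.436,.317,.13],-.302).tolist())
E
```

```text
[-0.0142, -0.0128, 0.2175, 0.0006, -0.0001, 0.0013]
```

Call:
apply_moves --rows '[-0.014,-0.013,0.217,0,0,0.001,-0.014,-0.013,0.217,0,0,0.001,-0.014,-0.013,0.217,0,0,0.001,-0.014,-0.013,0.217,0,0,0.001,-0.014,-0.013,0.217,0,0,0.001,-0.014,-0.013,0.217,0,0,0.001]'

```text
t: 3.05
tool_pos: [0.4375, 0.3188, 0.1335]
tool_rot: [-3.103, 0.471, -0.006]
contact_force: [0.1, -0.1, 0.3]
opening: 0.0854
grip_force: 0.0
```

```bash
python3 - <<'E'
from h import *
o=ctrl.get_obs();print(o["tool_pos"],o["contact_force"])
print(row([.436,.317,.078],-.302).tolist())
E
```

```text
[0.43752644 0.31883025 0.13353884] [ 0.12219899 -0.10460649  0.34294223]
[-0.0019, 0.004, 0.0925, -0.0022, -0.0023, 0.0006]
```

Call:
apply_moves --rows '[0,0.001,0.05,0,0,0,0,0.001,0.08,0,0,0,0,0.001,0.086,0,0,0,0,0.001,0.086,0,0,0,0,0.001,0.086,0,0,0,0,0.001,0.086,0,0,0]'

```text
t: 3.65
tool_pos: [0.4364, 0.3188, 0.0808]
tool_rot: [-3.104, 0.468, -0.004]
contact_force: [0.0, -0.3, -0.1]
opening: 0.0851
grip_force: 0.0
```

```bash
python3 - <<'E'
from h import *
o=ctrl.get_obs();print(o["tool_pos"],o["contact_force"])
print(row([.436,.317,.078],-.302).tolist())
E
```

```text
[0.4364242  0.31883973 0.08084305] [ 0.02098641 -0.27775308 -0.05695788]
[0.0002, 0.0031, 0.0047, -0.0015, -0.0015, 0.0016]
```

Close the fingers firmly after a small correction.

Call:
apply_moves --rows '[0,0.003,0.004,0,0,0.001,0,0.003,0.004,0,0,0.001,0,0.003,0.004,0,0,0.001]'

```text
t: 3.95
tool_pos: [0.4347, 0.3165, 0.0766]
tool_rot: [3.106, -0.471, -0.0]
contact_force: [0.5, -0.7, 1.0]
opening: 0.0853
grip_force: 0.0
```

Call:
apply_moves --rows '[0,0,0,0,0,0,0,0,0,0,0,0,0,0,0,0,0,0,0,0,0,0,0,0,0,0,0,0,0,0,0,0,0,0,0,0,0,0,0,0,0,0,0,0,0,0,0,0]' --grip 0 --grip_force 60

```text
t: 4.75
tool_pos: [0.4349, 0.3166, 0.0767]
tool_rot: [-3.106, 0.471, -0.001]
contact_force: [0.5, -0.2, 1.3]
opening: 0.0214
grip_force: 59.2
```

```bash
python3 - <<'E'
from h import *
o=ctrl.get_obs();print(o["tool_pos"],o["contact_force"],o["tool_rot"],o["opening"])
E
```

```text
[0.43489515 0.31663361 0.07668118] [ 0.46120935 -0.24008997  1.34716938] [-3.10570880e+00  4.71269772e-01 -5.69705842e-04] 0.021439443704903225
```

Call:
apply_moves --rows '[0,0,-0.08,0,0,0,0,0,-0.16,0,0,0,0,0,-0.17,0,0,0,0,0,-0.17,0,0,0,0,0,-0.17,0,0,0]'

```text
t: 5.25
tool_pos: [0.4336, 0.3159, 0.1764]
tool_rot: [3.104, -0.471, -0.005]
contact_force: [-0.2, 0.1, -2.7]
opening: 0.0213
grip_force: 59.7
```

```bash
python3 - <<'E'
from h import *
o=ctrl.get_obs();print(o["tool_pos"],o["contact_force"],o["tool_rot"],o["opening"])
print(row([.46,-.12,.18],0).tolist())
E
```

```text
[0.43359842 0.3159037  0.17640825] [-0.16650547  0.10260054 -2.73297307] [ 3.10388355 -0.47097563 -0.00456205] 0.021261209128280625
[0.2575, 0.6808, -0.0049, 0.0014, 0.0019, -0.1917]
```

Call:
apply_moves --rows '[0.2575,0.681,-0.005,0,0,-0.192,0.2575,0.681,-0.005,0,0,-0.192,0.2575,0.681,-0.005,0,0,-0.192,0.2575,0.681,-0.005,0,0,-0.192,0.2575,0.681,-0.005,0,0,-0.192,0.2575,0.681,-0.005,0,0,-0.192,0.2575,0.681,-0.005,0,0,-0.192,0.2575,0.681,-0.005,0,0,-0.192,0.2575,0.681,-0.005,0,0,-0.192,0.2575,0.681,-0.005,0,0,-0.192,0.2575,0.681,-0.005,0,0,-0.192,0.2575,0.681,-0.005,0,0,-0.192]'

```text
t: 6.45
tool_pos: [0.46, -0.1183, 0.1795]
tool_rot: [-3.14, -0.002, 0.006]
contact_force: [-0.2, -0.7, -2.2]
opening: 0.021
grip_force: 60.3
```

```bash
python3 - <<'E'
from h import *
o=ctrl.get_obs();print(o["tool_pos"],o["contact_force"],o["tool_rot"],o["opening"])
im,d=ctrl.get_image("wrist");cv2.imwrite("pics/w2.png",im);np.savez("w2.npz",im=im,d=d,p=o["tool_pos"],r=o["tool_rot"])
E
```

```text
[ 0.46003902 -0.11832261  0.17948269] [-0.21760079 -0.74112121 -2.23452354] [-3.13966405e+00 -1.78929148e-03  5.53617596e-03] 0.021041629629192014
```

View pics/w2.png

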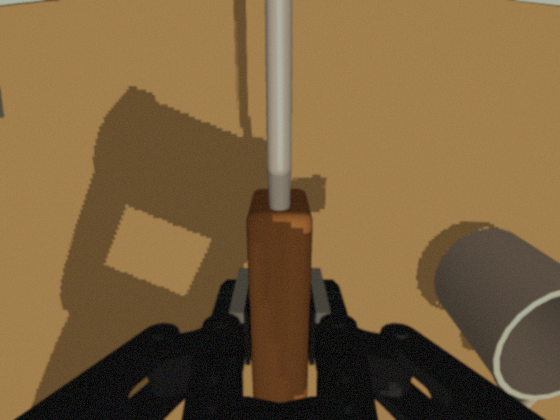

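```bash
python3 - <<'E'
from h import *
print(row([.588,-.179,.15],0).tolist())
E
```

```text
[0.2127, 0.1021, 0.0492, -0.0009, 0.0017, 0.0013]
```

Call:
apply_moves --rows '[0.213,0.102,0.049,0,0.001,0.001,0.213,0.102,0.049,0,0.001,0.001,0.213,0.102,0.049,0,0.001,0.001,0.213,0.102,0.049,0,0.001,0.001,0.213,0.102,0.049,0,0.001,0.001,0.213,0.102,0.049,0,0.001,0.001]'

```text
t: 7.1
tool_pos: [0.5884, -0.1791, 0.1519]
tool_rot: [-3.141, -0.001, -0.001]
contact_force: [-0.4, -0.1, -2.7]
opening: 0.0211
grip_force: 60.2
```

```bash
python3 - <<'E'
from h import *
o=ctrl.get_obs();print(o["t"],o["tool_pos"],o["contact_force"],o["tool_rot"],o["opening"])
im,d=ctrl.get_image("top");np.savez("t2.npz",im=im,d=d)
i2,d2=ctrl.get_image("scene")
o=np.zeros((600,800,3),np.uint8);o[:500,:400]=cv2.resize(im[80:180,310:390],None,fx=5,fy=5,interpolation=cv2.INTER_CUBIC)
o[:600,400:]=cv2.resize(i2[220:370,160:260],None,fx=4,fy=4,interpolation=cv2.INTER_CUBIC)
cv2.imwrite("pics/t2.png",o)
E
```

```text
7.1 [ 0.58839234 -0.17912567  0.15192706] [-0.40057525 -0.08321007 -2.6694245 ] [-3.14111609e+00 -9.94895724e-04 -1.15734935e-03] 0.02107923091470962
```

View pics/t2.png

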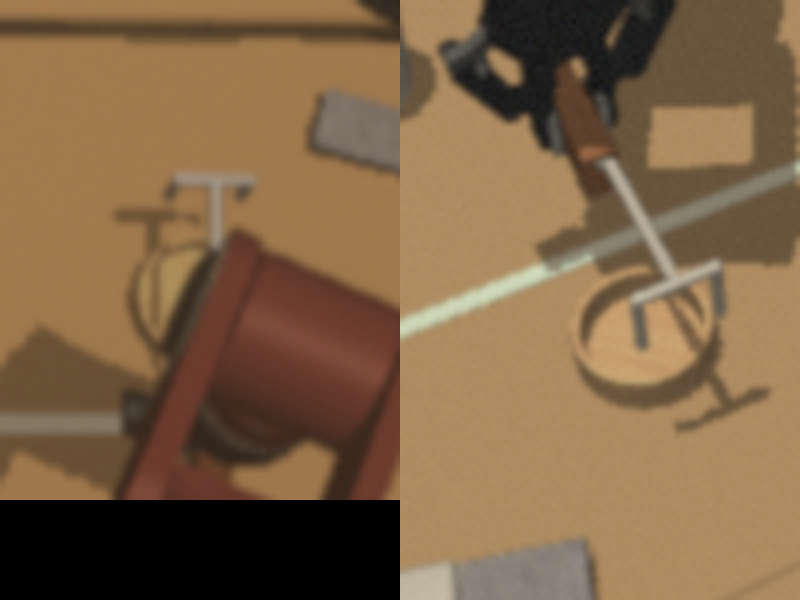

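```bash
python3 - <<'E'
from h import *
print(plane([(352.7,115.6)],.116,ctrl.camera_model("top")))
f=np.load("scene0.npz");im=f["im"]
print(plane([(221.3,300.5),(221.3,302)],.026,ctrl.camera_model("scene")))
d=np.load("top0.npz")["d"];cm=ctrl.camera_model("top")
# rim points from depth: world heights in dish area
ys,xs=np.mgrid[122:160,330:368];px=np.c_[xs.ravel(),ys.ravel()]
s=ray(px,cm);Z=d[ys,xs].ravel();X=(np.c_[s,np.ones(len(s))]*Z[:,None]-cm["t"])@cm["R"]
m=X[:,2]>.016;print(m.sum(),X[:,2].max(),X[m].min(0),X[m].max(0));print(cv2.minEnclosingCircle(X[m][:,:2].astype(np.float32)))
E
```

```text
[[ 0.73804485 -0.17876355  0.116     ]]
[[ 0.68838885 -0.1834168   0.026     ]
 [ 0.69209692 -0.18497119  0.026     ]]
150 1.5380345335890298 [ 0.36407014 -0.22087647  0.01628214] [0.7260195  0.06650339 1.53803453]
((0.5397501587867737, -0.07061031460762024), 0.2229534089565277)
```

```bash
python3 - <<'E'
from h import *
d=np.load("top0.npz")["d"];cm=ctrl.camera_model("top")
ys,xs=np.mgrid[120:162,328:370];px=np.c_[xs.ravel(),ys.ravel()]
s=ray(px,cm);Z=d[ys,xs].ravel();X=(np.c_[s,np.ones(len(s))]*Z[:,None]-cm["t"])@cm["R"]
m=(X[:,2]>.014)&(X[:,2]<.05);print(m.sum(),np.median(X[m],0),X[m].min(0),X[m].max(0));print(cv2.minEnclosingCircle(X[m][:,:2].astype(np.float32)))
E
```

```text
157 [ 0.68539775 -0.18380289  0.02462073] [ 0.64560264 -0.22087647  0.01417559] [ 0.7260195  -0.14309772  0.03478788]
((0.6857508420944214, -0.1824609637260437), 0.040962494909763336)
```

```bash
python3 - <<'E'
from h import *
print(row([.592,-.182,.13],0).tolist(),row([.592,-.182,.079],0).tolist())
E
```

```text
[0.0059, 0.004, 0.0382, 0.0002, -0.0015, 0.0] [0.0057, 0.004, 0.1232, 0.0002, -0.0015, 0.0]
```

Call:
apply_moves --rows '[0.006,0.004,0.01,0,-0.001,0,0.006,0.004,0.038,0,-0.001,0,0.006,0.004,0.038,0,-0.001,0,0.006,0.004,0.06,0,-0.001,0,0.006,0.004,0.08,0,-0.001,0,0.006,0.004,0.1,0,-0.001,0,0.006,0.004,0.115,0,-0.001,0,0.006,0.004,0.12,0,-0.001,0,0.006,0.004,0.12,0,-0.001,0,0.006,0.004,0.12,0,-0.001,0]'

```text
t: 8.2
tool_pos: [0.593, -0.1832, 0.0805]
tool_rot: [3.141, -0.002, 0.001]
contact_force: [0.2, -0.5, -2.0]
opening: 0.021
grip_force: 60.2
```

```bash
python3 - <<'E'
from h import *
o=ctrl.get_obs();print(o["t"],o["tool_pos"],o["contact_force"],o["tool_rot"])
im,d=ctrl.get_image("top");i2,d2=ctrl.get_image("scene")
o=np.zeros((600,800,3),np.uint8);o[:500,:400]=cv2.resize(im[80:180,310:390],None,fx=5,fy=5,interpolation=cv2.INTER_CUBIC)
o[:600,400:]=cv2.resize(i2[220:370,160:260],None,fx=4,fy=4,interpolation=cv2.INTER_CUBIC)
cv2.imwrite("pics/t3.png",o)
print(row([.46,-.155,.079],0).tolist())
E
```

```text
8.2 [ 0.59297494 -0.18322224  0.08052449] [ 0.1962759  -0.4978593  -2.02299431] [ 3.14128006e+00 -1.81703780e-03  1.19291415e-03]
[-0.222, -0.0469, 0.0029, 0.0004, -0.0009, -0.0007]
```

View pics/t3.png

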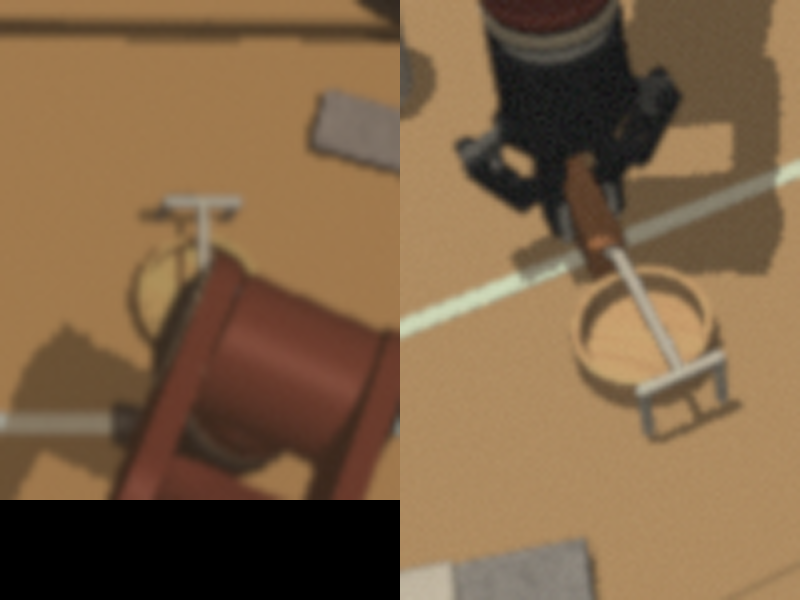

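Call:
apply_moves --rows '[-0.015,0,0.002,0,-0.001,0,-0.03,0,0.002,0,-0.001,0,-0.042,-0.002,0.002,0,-0.001,0,-0.055,-0.005,0.002,0,-0.001,0,-0.07,-0.009,0.002,0,-0.001,0,-0.085,-0.013,0.002,0,-0.001,0,-0.1,-0.017,0.002,0,-0.001,0,-0.115,-0.021,0.002,0,-0.001,0,-0.13,-0.025,0.002,0,-0.001,0,-0.145,-0.029,0.002,0,-0.001,0,-0.16,-0.033,0.002,0,-0.001,0,-0.175,-0.037,0.002,0,-0.001,0,-0.19,-0.041,0.002,0,-0.001,0,-0.205,-0.045,0.002,0,-0.001,0,-0.22,-0.048,0.002,0,-0.001,0,-0.235,-0.05,0.002,0,-0.001,0,-0.245,-0.05,0.002,0,-0.001,0,-0.25,-0.05,0.002,0,-0.001,0,-0.252,-0.05,0.002,0,-0.001,0,-0.252,-0.05,0.002,0,-0.001,0]'

```text
t: 10.3
tool_pos: [0.4413, -0.1529, 0.0788]
tool_rot: [-3.141, 0.002, 0.003]
contact_force: [-0.3, -0.4, -1.9]
opening: 0.0214
grip_force: 60.2
```

```bash
python3 - <<'E'
from h import *
o=ctrl.get_obs();print(o["t"],o["tool_pos"],o["contact_force"],o["tool_rot"])
im,d=ctrl.get_image("top");i2,d2=ctrl.get_image("scene");np.savez("s4.npz",im=i2)
o=np.zeros((600,800,3),np.uint8);o[:500,:300]=cv2.resize(im[110:210,320:380],None,fx=5,fy=5,interpolation=cv2.INTER_CUBIC)
o[:600,300:]=cv2.resize(i2[180:330,135:260],None,fx=4,fy=4,interpolation=cv2.INTER_CUBIC)
cv2.imwrite("pics/t4.png",o)
E
```

```text
10.3 [ 0.44128274 -0.15293287  0.07884655] [-0.3323808  -0.38966352 -1.85938013] [-3.14149393e+00  2.00616291e-03  3.09016043e-03]
```

View pics/t4.png

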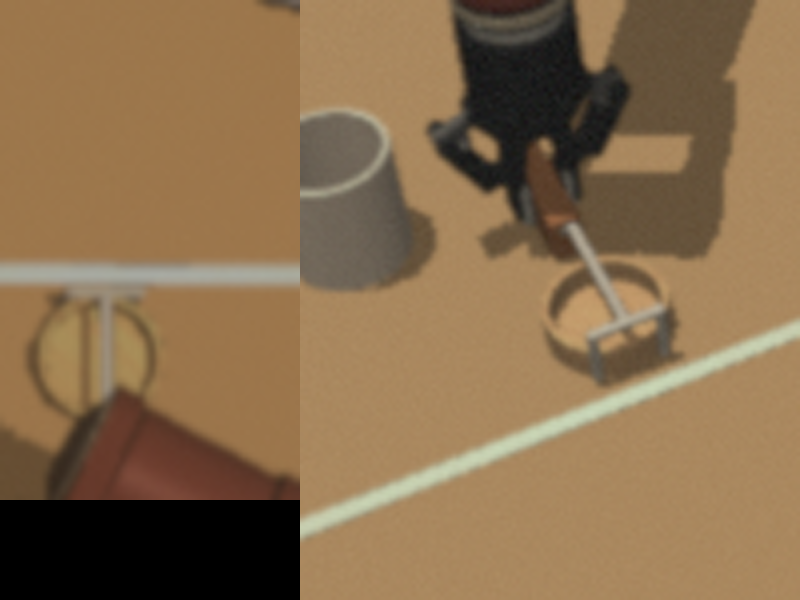

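Call:
apply_moves --rows '[0.002,0,0,0,0,-0.001,0.005,0,0.001,0,0,-0.001,0.005,0,0.002,0,0,-0.001,0.005,0,0.003,0,0,-0.001,0.005,0,0.0035,0,0,-0.001,0.005,0,0.0035,0,0,-0.001,0.005,0,0.0035,0,0,-0.001]'

```text
t: 11.1
tool_pos: [0.4444, -0.1529, 0.0768]
tool_rot: [-3.142, -0.001, 0.002]
contact_force: [-0.5, -0.3, -1.8]
opening: 0.0212
grip_force: 60.3
```

Call:
apply_moves --rows '[0,0,0.0005,0,0,0,0,0,0.001,0,0,0,0,0,0.001,0,0,0,0,0,0.001,0,0,0]'

```text
t: 11.5
tool_pos: [0.4445, -0.153, 0.0767]
tool_rot: [3.142, 0.001, -0.003]
contact_force: [-4.4, 1.3, 5.2]
opening: 0.0211
grip_force: 61.1
```

Contact force has risen to +5 N, so the handle is on the cloth. I'll release it with a partial opening.

Call:
apply_moves --rows '[0,0,0,0,0,0,0,0,0,0,0,0,0,0,0,0,0,0,0,0,0,0,0,0,0,0,0,0,0,0,0,0,0,0,0,0]' --grip 0.5 --grip_force 20

```text
t: 12.1
tool_pos: [0.4445, -0.1529, 0.0762]
tool_rot: [3.142, 0.001, -0.002]
contact_force: [0.4, 0.5, 0.4]
opening: 0.043
grip_force: 0.0
```

Call:
apply_moves --rows '[0,0,-0.02,0,0,0,0,0,-0.06,0,0,0,0,0,-0.12,0,0,0,0,0,-0.2,0,0,0,0,0,-0.26,0,0,0,0,0,-0.3,0,0,0,0,0,-0.3,0,0,0,0,0,-0.3,0,0,0,0,0,-0.3,0,0,0]'

```text
t: 13.0
tool_pos: [0.444, -0.1525, 0.2546]
tool_rot: [-3.14, -0.001, 0.006]
contact_force: [-0.1, 0.1, -0.3]
opening: 0.0427
grip_force: 0.0
```

```bash
python3 - <<'E'
from h import *
o=ctrl.get_obs();print(o["t"],o["tool_pos"],o["contact_force"],o["opening"])
im,d=ctrl.get_image("wrist");i2,d2=ctrl.get_image("scene")
o=np.zeros((600,800,3),np.uint8);o[:300,:400]=cv2.resize(im,(400,300))
o[:600,400:]=cv2.resize(i2[180:330,160:260],None,fx=4,fy=4,interpolation=cv2.INTER_CUBIC)
cv2.imwrite("pics/t5.png",o)
E
```

```text
13.0 [ 0.44399646 -0.15250023  0.25464085] [-0.1395475   0.12358575 -0.25728297] 0.0427236378437246
```

View pics/t5.png

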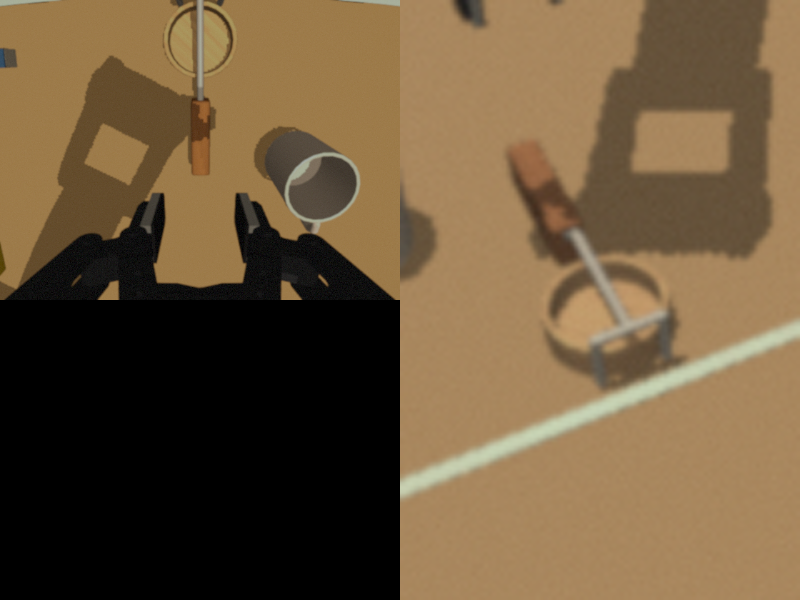

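The hook stands flat and released, with its handle at (200,137) in the wrist inset. The round dish is fully on the near side of the line, and the gripper is clear of everything.

```bash
python3 -c "
from station import ctrl
print(ctrl.finish_job())"
```

```text
the job is handed in; nothing more can be done
None
```

I handed the job in at about 13 s: the round dish is on this side of the white line, the hook tool is flat on the cloth and released, and I never moved near the square dish; no verdict was returned.

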